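# Scoop gland nuts from the stock bin into the kit tray

### The job

Take the scoop by its black handle, scoop the three white gland nuts out of their blue bin (not the one with the orange caps), and tip them all into the red kit tray. All three go together in one scoop, and the gripper must not touch the nuts. Then stand the scoop upright on the bench again and let go.

Things in the scene. Friction and masses are not known exactly. Their poses are not given: they have to be found in the camera images.
- scoop: loose flat-bottomed aluminium scoop (sizes in mm), 120 g, upright black handle. Origin: centre of the underside, z up; open mouth faces its -x. Floor x -38 to +38, 66 wide, 2.5 thick (1.8 at the lip, x = -38); side walls 26 high (x -24 to +38), inside width 61; back wall at x = +38, 32 high. Handle: square post 18 x 18 centred on x = +47, y = 0, z 4 to 125; rear face x = +56
- bin: blue open bin fixed to the bench (sizes in mm), the one holding the white nuts (an alike one holds orange caps). Origin: centre of its underside, z up, long side along x, -x end towards the robot. Inside 224 (x) by 78 (y), floor 8 thick, walls 4 thick, rim 40 above the bench. No nut starts past x = -2, so the +x half is clear to set the scoop down in
- tray: red open tray fixed to the bench (sizes in mm). Origin: centre of its underside; z up. Inside 150 (x) by 120 (y), floor 8 thick, walls 4 thick, rim 35 above the bench
- nut1: one of three alike white plastic gland cap nuts: slippery round disc (friction 0.2) with rounded edges, 24 mm across, 14 high, 15 g, black dot on top; starts lying flat on the floor of the bin, in its -x half. Origin: centre of its underside as it lies at the start
- nut2: another of the nuts, same as nut1
- nut3: another of the nuts, same as nut1
Not all that is in view belongs to the job. Several things look just like the scoop: the one meant starts farthest to the robot's right.

How it is judged:
By the outcome, as a careful person would: the job done as asked, in the order asked, and still so for the second after the job is handed in, with the robot touching nothing.
It also fails if it takes over 72 s, if anything falls off the work surface, if the arm or the gripper's body presses on something with over 40 N, if the wrist force passes 120 N, or if a joint passes its speed limit or range.

### The arm

A 6-joint arm with a two-finger parallel gripper is mounted at the origin on the work surface. World frame = base frame: x ahead of the robot, y to its left, z up, the work surface at z = 0. Lengths are in m, angles in degrees, forces in N, time in s.
With the tool pointing down it reaches from about 0.3 to 0.95 m from the base axis. Payload 3.1 kg.
Tool frame: the origin (TCP) lies midway between the tips of the shut fingers; the grasp point (between the pads) lies 19 mm behind it; z points along the fingers, y is the line along which they close (so a half turn about z gives the same grasp; the last joint's range is limited). The gripper opens to 85 mm and grips with 20 to 120 N. Pads are 22 mm wide; open, the fingers measure 114 mm over their backs; the gripper's body (76 mm by 85 mm) begins 54 mm behind the grasp point. The pads swing forward as they close: fully open they stand 13 mm farther back than shut.
Start: joints at [65.564, 17.653, 93.61, -0, 68.738, -3.994], TCP at [0.218, 0.586, 0.231] pointing down, gripper open.
Joint ranges: [-175.34, 175.34], [-45.06, 112.39], [2.9, 150.54], [-68.45, 248.45], [3.09, 151.38], [-168.51, 168.51]. Speed limits (degrees/s): [159.86, 159.86, 180, 180, 180, 180].

### API

Orientations are given as [roll, pitch, yaw] about the fixed x, y, z axes, in that order (R = Rz(yaw) Ry(pitch) Rx(roll)).
In Python, from workcell import monitor, cams, order gives the robot as it stands.
- The arm moves only by the tool carry_out, never from a script. Its argument "commands" is a list of rows, each an object of numbers: "rx", "ry", "rz": the turn, a rotation vector about the tool's x, y, z in rad; "tx", "ty", "tz": the shift along the tool's x, y, z in cm; "jaw": the closure, from -1 (fully open) to 1 (shut), so that 0 is half open. A call has 1 to 20 rows; each row shifts and turns the commanded pose from where the row before left it, along the tool's axes as they then stand; what a row does not reach is not made up. A row lasts 1/12 s, in which the tool goes at most 41.7 mm and 7.16 degrees, less where a joint would pass 70% of its speed; a pose out of reach is approached as far as the arm can. A call is refused whole if a number of a shift passes 4.17 or a number of a turn 0.125, either way. A call with a gripper value outside its range is refused whole. The fingers move at their own pace and stop on an object; "force" is the grip in N (left out, the last holds). Time passes only in rows, so rows that do not move let the fingers close. It gives the time, the measured TCP pose, the force, the opening and the grip force at its end, in the units of the state.
- monitor.get_state(): the state, without advancing time (a new reading comes with each control period).
- cams.get_image(name): name is "side" or "top" or "wrist"; returns the picture (420x560x3 uint8, red, green, blue); there is no depth.
- cams.get_calibration(name): a dict with "fx", "fy", "cx", "cy" (pixels), "pose" (4x4, takes a point from camera to world coordinates). Camera axes: x right, y up, looking along -z (the intrinsics and any distortion apply to the point x, -y, -z); pixel columns grow to the right and rows downward; lengths in m; the calibration is good to about 2 mm. A picture is of the moment at which its call begins: read the wrist's pose just before it. get_calibration takes no time and is no camera call; for the wrist camera it gives the pose at the moment of the call.
- order.close_job(): hands the job in; it is judged then, once.
The state is a dict: "t": time; "qpos": joint angles; "dq": joint speeds; "joint_efforts": joint torques, N m; "tcp_pos": TCP position; "ee_rot": TCP orientation; "ft_force": force on the tool from outside, world axes, zero at the start; "wrist_torque": the same for the moment, N m; "opening": opening from 0.0 (shut) to 1.0 (fully open); "grip_force": force on a finger pad.
Only numpy, scipy, OpenCV 4.12 (cv2) and the standard library are available. Lean on these libraries where they do the work, as an engineer would, in place of code of your own. Each camera call takes 0.05 s, during which the arm holds its last target. There are 200 camera calls.

## Working session

There is one attempt and no reset: what is moved stays moved. The work goes in short steps, Python scripts to look and compute and a tool call to move; the robot and the scene stay as the last step left them, time stands still between calls to the robot, and variables do not carry over. Pictures are saved under pics/ and viewed, at most 10 in all, crops included, and the job is handed in when it is done.

Besides the shell and the picture viewer there is one more tool, called after ">>>" by a JSON object that holds its "fn" and its "kwargs". carry_out: Moves the arm, as the interface text tells. Its arguments: {"type":"object","properties":{"commands":{"type":"array","items":{"type":"object","properties":{"rx":{"type":"number"},"ry":{"type":"number"},"rz":{"type":"number"},"tx":{"type":"number"},"ty":{"type":"number"},"tz":{"type":"number"},"jaw":{"type":"number"}}}},"force":{"type":"number"}},"required":["commands"]}

```bash
mkdir -p pics; ls
cat > h.py <<'E'
import numpy as np, cv2
from workcell import monitor, cams, order
def save(n,f,crop=None,k=1):
    im=cams.get_image(n)[:,:,::-1]
    cv2.imwrite('pics/'+f+'_raw.png',im)
    if crop: im=im[crop[1]:crop[3],crop[0]:crop[2]]
    cv2.imwrite('pics/'+f+'.png',cv2.resize(im,None,fx=k,fy=k,interpolation=cv2.INTER_CUBIC))
def px2w(n,u,v,z,c=None):
    c=c or cams.get_calibration(n); P=np.array(c['pose'])
    d=P[:3,:3]@np.array([(u-c['cx'])/c['fx'],-(v-c['cy'])/c['fy'],-1]); o=P[:3,3]
    return o+d*(z-o[2])/d[2]
def w2px(n,p):
    c=cams.get_calibration(n); P=np.array(c['pose']); q=P[:3,:3].T@(np.array(p)-P[:3,3])
    return c['cx']+c['fx']*q[0]/-q[2], c['cy']+c['fy']*q[1]/q[2]
E
python3 - <<'E'
from h import *
save('top','top'); save('side','side')
a=np.hstack([cv2.resize(cv2.imread('pics/%s.png'%n),(400,300)) for n in('top','side')])
cv2.imwrite('pics/top1.png',cv2.resize(cv2.imread('pics/top.png'),(800,600)))
for n in('top','side'): print({k:np.round(v,3).tolist() for k,v in cams.get_calibration(n).items()})
s=monitor.get_state(); print(s)
E
```

```text
pics
{'fx': 417.867, 'fy': 417.867, 'cx': 278.598, 'cy': 215.72, 'pose': [[0.023, 0.986, -0.165, 0.304], [-1.0, 0.022, -0.01, -0.03], [-0.006, 0.166, 0.986, 0.965], [0.0, 0.0, 0.0, 1.0]]}
{'fx': 487.765, 'fy': 487.765, 'cx': 280.795, 'cy': 207.997, 'pose': [[0.942, 0.234, -0.242, 0.228], [-0.336, 0.641, -0.69, -0.686], [-0.007, 0.731, 0.682, 0.694], [0.0, 0.0, 0.0, 1.0]]}
{'t': 0.1, 'qpos': array([ 6.55633143e+01,  1.77002303e+01,  9.36840840e+01,  6.30573166e-04,
        6.87381205e+01, -3.99188511e+00]), 'dq': array([ 0.03604157, -0.09444978, -0.08849333,  0.16006021,  0.00207982,
       -0.05779057]), 'joint_efforts': array([ 2.28918670e-04, -4.16400039e+01, -2.77651209e+01,  9.97660514e-07,
        3.88625500e-03, -2.41792506e-06]), 'tcp_pos': array([0.21800329, 0.58492852, 0.23013872]), 'ee_rot': array([-1.79877903e+02, -9.10905344e-03,  1.59554960e+02]), 'ft_force': array([-0.21429857,  0.20761296, -0.61748955]), 'wrist_torque': array([-0.00601866, -0.05157597,  0.01354706]), 'grip_force': 0.0, 'opening': 1.00368258177873}
```

View pics/top1.png

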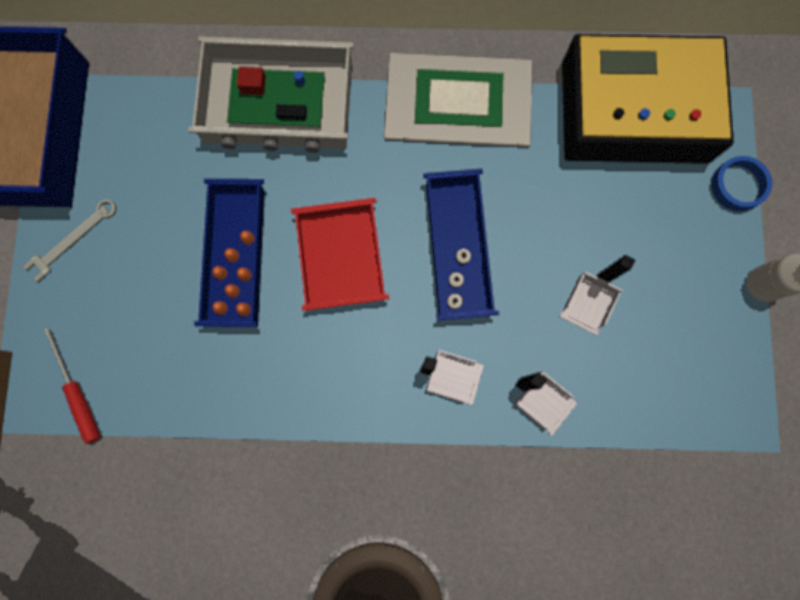

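View pics/side.png

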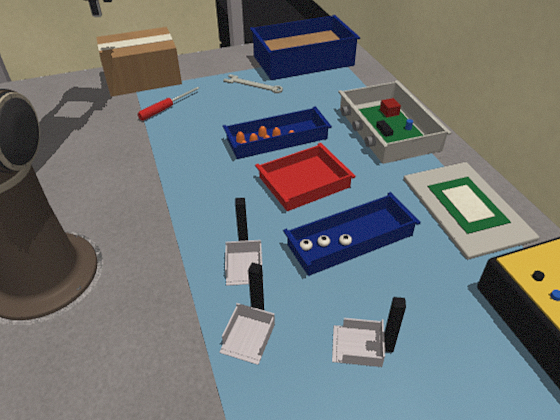

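Top view (800-px scale): there are three scoop-like things, at (455,377), (545,402) and (590,302). The one at (590,302), with its handle to the upper right, is farthest to the robot's right (most negative y), so it is the one meant. The nuts are at (463,256), (456,280) and (455,301) in the right-hand blue bin. The red tray is at (340,255). I'll confirm the scoop in a crop.

Run:
```python
from h import *
im=cv2.imread('pics/top.png')[110:245,285:465]
cv2.imwrite('pics/c1.png',cv2.resize(im,(792,594),interpolation=cv2.INTER_CUBIC))
```

```text
(no output)
```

View pics/c1.png

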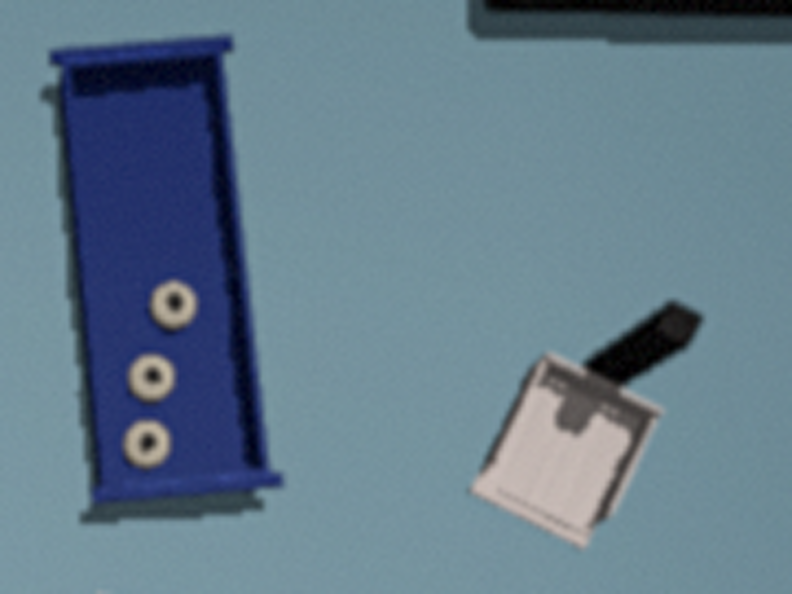

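The crop confirms the scoop. Its lip corners are at crop (473,490) and (585,547), the handle top is at (685,322), and the back-wall top corners are at (548,352) and (662,410). The nuts are at (174,305), (152,377) and (147,443).

Run:
```python
from h import *
c=lambda u,v,z: px2w('top',285+(u+.5)/4.4-.5,110+(v+.5)/4.4-.5,z)
def show(n,p): print(n,np.round(np.array(p)*1000,1).tolist())
l1,l2=c(473,490,.002),c(585,547,.002); b1,b2=c(548,352,.032),c(662,410,.032); h=c(685,322,.125)
for n,p in zip('l1 l2 b1 b2 h'.split(),(l1,l2,b1,b2,h)): show(n,p)
ax=(b1+b2-l1-l2)/2; print('yaw lip-back',np.degrees(np.arctan2(ax[1],ax[0])), 'lip-handle',np.degrees(np.arctan2(*(h-(l1+l2)/2)[[1,0]])), np.linalg.norm((h-(l1+l2)/2)[:2]))
for n,p in zip('n1 n2 n3'.split(),((174,303),(152,376),(147,442))): show(n,c(*p,.022))
for n,p in zip('rim far-left far-right near-left near-right'.split()[1:],((51,52),(232,40),(93,500),(282,480))): show(n,c(*p,.04))
t=lambda u,v: px2w('top',(u+.5)*.7-.5,(v+.5)*.7-.5,.035)
for q in((292,211),(375,201),(304,309),(387,298)): show('tray',t(*q))
```

```text
l1 [458.6, -285.0, 2.0]
l2 [429.6, -343.2, 2.0]
b1 [527.2, -317.4, 32.0]
b2 [497.8, -375.3, 32.0]
h [520.8, -353.3, 125.0]
yaw lip-back -25.27992282038244 lip-handle -27.078683691482333 0.08609838189752717
n1 [551.8, -124.3, 22.0]
n2 [512.1, -113.0, 22.0]
n3 [476.9, -110.7, 22.0]
far-left [682.6, -56.6, 40.0]
far-right [691.4, -152.5, 40.0]
near-left [443.0, -81.9, 40.0]
near-right [455.5, -178.0, 40.0]
tray [616.3, 155.7, 35.0]
tray [636.1, 21.2, 35.0]
tray [455.2, 128.2, 35.0]
tray [475.9, -2.6, 35.0]
```

Scoop pose: handle axis ≈ (0.5205, −0.3525), yaw −26.3°. Bin centre: (0.568, −0.117), yaw 6.2°. Next I move above the handle.

>>> {"fn": "carry_out", "kwargs": {"commands": [{"tx": -2.35,"ty": -2.97,"jaw": -1},{"tx": -2.35,"ty": -2.97},{"tx": -2.35,"ty": -2.97},{"tx": -2.35,"ty": -2.97},{"tx": -2.35,"ty": -2.97},{"tx": -2.35,"ty": -2.97},{"tx": -2.35,"ty": -2.97},{"tx": -2.35,"ty": -2.97},{"tx": -2.35,"ty": -2.97},{"tx": -2.35,"ty": -2.97},{"tx": -2.35,"ty": -2.97},{"tx": -2.35,"ty": -2.97},{"tx": -2.35,"ty": -2.97},{"tx": -2.35,"ty": -2.97},{"tx": -2.35,"ty": -2.97},{"tx": -2.35,"ty": -2.97},{"tx": -2.35,"ty": -2.97},{"tx": -2.35,"ty": -2.97},{"tx": -2.35,"ty": -2.97},{"tx": -2.35,"ty": -2.97}]}}

```text
schema error: expected keys rx, ry, rz, tx, ty, tz, jaw
```

>>> {"fn": "carry_out", "kwargs": {"commands": [{"tx": -2.35,"ty": -2.97},{"tx": -2.35,"ty": -2.97},{"tx": -2.35,"ty": -2.97},{"tx": -2.35,"ty": -2.97},{"tx": -2.35,"ty": -2.97},{"tx": -2.35,"ty": -2.97},{"rz": 0.1195},{"rz": 0.1195},{"rz": 0.1195},{"rz": 0.1195},{"rz": 0.1195},{"rz": 0.1195},{"rz": 0.1195},{"rz": 0.1195},{"rz": 0.1195},{"rz": 0.1195},{"rz": 0.1195},{"rz": 0.1195},{"rz": 0.1195},{"rz": 0.1195}]}}

```text
schema error: expected keys rx, ry, rz, tx, ty, tz, jaw
```

```bash
cat >> h.py <<'E'
from scipy.spatial.transform import Rotation as Ro
def pose():
    s=monitor.get_state(); return np.array(s['tcp_pos']),Ro.from_euler('xyz',s['ee_rot'],degrees=True),s
def to(xyz,rpy,cur=None):
    "tool-frame shift (cm) and rotvec (rad) from current measured pose"
    p,R,s=pose()
    print('t',round(s['t'],2),'tcp',np.round(p*1000,1),'rpy',np.round(s['ee_rot'],2),'F',np.round(s['ft_force'],1),'open',round(s['opening'],3),'grip',round(s['grip_force'],1))
    print('shift cm',np.round(R.inv().apply(np.array(xyz)-p)*100,2),'turn rad',np.round((R.inv()*Ro.from_euler('xyz',rpy,degrees=True)).as_rotvec(),4))
E
python3 - <<'E'
from h import *
to([.5205,-.3525,.080],[180,0,63.7])
save('wrist','w1')
print(w2px('wrist',[.5205,-.3525,.125]))
E
```

```text
t 0.1 tcp [218.  584.9 230.1] rpy [-1.7988e+02 -1.0000e-02  1.5955e+02] F [-0.2  0.2 -0.6] open 1.004 grip 0.0
shift cm [-61.09 -77.24  15.17] turn rad [-0.0017  0.0017  1.673 ]
(np.float64(-222.7493609870421), np.float64(583.816126583033))
```

View pics/w1.png

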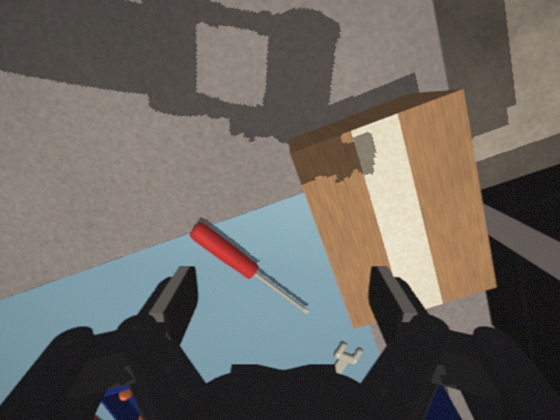

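The wrist picture shows the start area: screwdriver, carton, fingers. The arm has not moved because every key is required in each row. Resending.

>>> {"fn": "carry_out", "kwargs": {"commands": [{"rx": 0,"ry": 0,"rz": 0,"tx": -2.35,"ty": -2.97,"tz": 0,"jaw": -1},{"rx": 0,"ry": 0,"rz": 0,"tx": -2.35,"ty": -2.97,"tz": 0,"jaw": -1},{"rx": 0,"ry": 0,"rz": 0,"tx": -2.35,"ty": -2.97,"tz": 0,"jaw": -1},{"rx": 0,"ry": 0,"rz": 0,"tx": -2.35,"ty": -2.97,"tz": 0,"jaw": -1},{"rx": 0,"ry": 0,"rz": 0,"tx": -2.35,"ty": -2.97,"tz": 0,"jaw": -1},{"rx": 0,"ry": 0,"rz": 0,"tx": -2.35,"ty": -2.97,"tz": 0,"jaw": -1},{"rx": 0,"ry": 0,"rz": 0,"tx": -2.35,"ty": -2.97,"tz": 0,"jaw": -1},{"rx": 0,"ry": 0,"rz": 0,"tx": -2.35,"ty": -2.97,"tz": 0,"jaw": -1},{"rx": 0,"ry": 0,"rz": 0,"tx": -2.35,"ty": -2.97,"tz": 0,"jaw": -1},{"rx": 0,"ry": 0,"rz": 0,"tx": -2.35,"ty": -2.97,"tz": 0,"jaw": -1},{"rx": 0,"ry": 0,"rz": 0,"tx": -2.35,"ty": -2.97,"tz": 0,"jaw": -1},{"rx": 0,"ry": 0,"rz": 0,"tx": -2.35,"ty": -2.97,"tz": 0,"jaw": -1},{"rx": 0,"ry": 0,"rz": 0,"tx": -2.35,"ty": -2.97,"tz": 0,"jaw": -1},{"rx": 0,"ry": 0,"rz": 0,"tx": -2.35,"ty": -2.97,"tz": 0,"jaw": -1},{"rx": 0,"ry": 0,"rz": 0,"tx": -2.35,"ty": -2.97,"tz": 0,"jaw": -1},{"rx": 0,"ry": 0,"rz": 0,"tx": -2.35,"ty": -2.97,"tz": 0,"jaw": -1},{"rx": 0,"ry": 0,"rz": 0,"tx": -2.35,"ty": -2.97,"tz": 0,"jaw": -1},{"rx": 0,"ry": 0,"rz": 0,"tx": -2.35,"ty": -2.97,"tz": 0,"jaw": -1},{"rx": 0,"ry": 0,"rz": 0,"tx": -2.35,"ty": -2.97,"tz": 0,"jaw": -1},{"rx": 0,"ry": 0,"rz": 0,"tx": -2.35,"ty": -2.97,"tz": 0,"jaw": -1}]}}

```text
t: 1.82
tcp_pos: [0.4512, -0.1371, 0.2311]
ee_rot: [180.0, -0.0, 159.5]
ft_force: [0.9, 1.2, 0.4]
opening: 0.997
grip_force: 0.0
```

>>> {"fn": "carry_out", "kwargs": {"commands": [{"rx": 0,"ry": 0,"rz": 0,"tx": -2.35,"ty": -2.97,"tz": 0,"jaw": -1},{"rx": 0,"ry": 0,"rz": 0,"tx": -2.35,"ty": -2.97,"tz": 0,"jaw": -1},{"rx": 0,"ry": 0,"rz": 0,"tx": -2.35,"ty": -2.97,"tz": 0,"jaw": -1},{"rx": 0,"ry": 0,"rz": 0,"tx": -2.35,"ty": -2.97,"tz": 0,"jaw": -1},{"rx": 0,"ry": 0,"rz": 0,"tx": -2.35,"ty": -2.97,"tz": 0,"jaw": -1},{"rx": 0,"ry": 0,"rz": 0.1195,"tx": 0,"ty": 0,"tz": 0,"jaw": -1},{"rx": 0,"ry": 0,"rz": 0.1195,"tx": 0,"ty": 0,"tz": 0,"jaw": -1},{"rx": 0,"ry": 0,"rz": 0.1195,"tx": 0,"ty": 0,"tz": 0,"jaw": -1},{"rx": 0,"ry": 0,"rz": 0.1195,"tx": 0,"ty": 0,"tz": 0,"jaw": -1},{"rx": 0,"ry": 0,"rz": 0.1195,"tx": 0,"ty": 0,"tz": 0,"jaw": -1},{"rx": 0,"ry": 0,"rz": 0.1195,"tx": 0,"ty": 0,"tz": 0,"jaw": -1},{"rx": 0,"ry": 0,"rz": 0.1195,"tx": 0,"ty": 0,"tz": 0,"jaw": -1},{"rx": 0,"ry": 0,"rz": 0.1195,"tx": 0,"ty": 0,"tz": 0,"jaw": -1},{"rx": 0,"ry": 0,"rz": 0.1195,"tx": 0,"ty": 0,"tz": 0,"jaw": -1},{"rx": 0,"ry": 0,"rz": 0.1195,"tx": 0,"ty": 0,"tz": 0,"jaw": -1},{"rx": 0,"ry": 0,"rz": 0.1195,"tx": 0,"ty": 0,"tz": 0,"jaw": -1},{"rx": 0,"ry": 0,"rz": 0.1195,"tx": 0,"ty": 0,"tz": 0,"jaw": -1},{"rx": 0,"ry": 0,"rz": 0.1195,"tx": 0,"ty": 0,"tz": 0,"jaw": -1},{"rx": 0,"ry": 0,"rz": 0.1195,"tx": 0,"ty": 0,"tz": 0,"jaw": -1},{"rx": 0,"ry": 0,"rz": 0,"tx": 0,"ty": 0,"tz": 0,"jaw": -1}]}}

```text
t: 3.48
tcp_pos: [0.5092, -0.3151, 0.2308]
ee_rot: [-180.0, -0.0, 63.6]
ft_force: [-0.6, -0.7, 0.3]
opening: 1.0
grip_force: 0.0
```

Run:
```python
from h import *
to([.5205,-.3525,.080],[180,0,63.7])
save('wrist','w2')
print(w2px('wrist',[.5205,-.3525,.125]))
```

```text
t 3.48 tcp [ 509.2 -315.1  230.8] rpy [-1.7995e+02 -1.0000e-02  6.3590e+01] F [-0.6 -0.7  0.3] open 1.0 grip 0.0
shift cm [-2.85  2.69 15.08] turn rad [-0.0009 -0.0001 -0.0019]
(np.float64(312.80459318471327), np.float64(235.59690867457272))
```

View pics/w2.png

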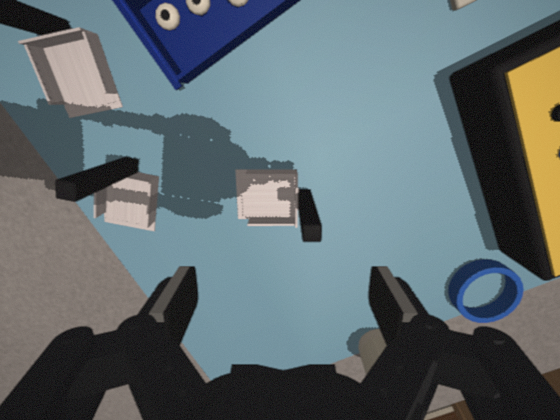

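The wrist view shows the handle top at about (311,232), against (313,236) predicted, so they agree within 2 mm. Line up, descend and grip.

>>> {"fn": "carry_out", "kwargs": {"commands": [{"rx": 0,"ry": 0,"rz": 0,"tx": -1.45,"ty": 1.35,"tz": 0,"jaw": -1},{"rx": 0,"ry": 0,"rz": 0,"tx": -1.4,"ty": 1.35,"tz": 0,"jaw": -1},{"rx": 0,"ry": 0,"rz": 0,"tx": 0,"ty": 0,"tz": 2,"jaw": -1},{"rx": 0,"ry": 0,"rz": 0,"tx": 0,"ty": 0,"tz": 3,"jaw": -1},{"rx": 0,"ry": 0,"rz": 0,"tx": 0,"ty": 0,"tz": 3,"jaw": -1},{"rx": 0,"ry": 0,"rz": 0,"tx": 0,"ty": 0,"tz": 3,"jaw": -1},{"rx": 0,"ry": 0,"rz": 0,"tx": 0,"ty": 0,"tz": 2.5,"jaw": -1},{"rx": 0,"ry": 0,"rz": 0,"tx": 0,"ty": 0,"tz": 1.6,"jaw": -1},{"rx": 0,"ry": 0,"rz": 0,"tx": 0,"ty": 0,"tz": 0,"jaw": -1},{"rx": 0,"ry": 0,"rz": 0,"tx": 0,"ty": 0,"tz": 0,"jaw": 1},{"rx": 0,"ry": 0,"rz": 0,"tx": 0,"ty": 0,"tz": 0,"jaw": 1},{"rx": 0,"ry": 0,"rz": 0,"tx": 0,"ty": 0,"tz": 0,"jaw": 1},{"rx": 0,"ry": 0,"rz": 0,"tx": 0,"ty": 0,"tz": 0,"jaw": 1},{"rx": 0,"ry": 0,"rz": 0,"tx": 0,"ty": 0,"tz": 0,"jaw": 1},{"rx": 0,"ry": 0,"rz": 0,"tx": 0,"ty": 0,"tz": 0,"jaw": 1},{"rx": 0,"ry": 0,"rz": 0,"tx": 0,"ty": 0,"tz": 0,"jaw": 1},{"rx": 0,"ry": 0,"rz": 0,"tx": 0,"ty": 0,"tz": 0,"jaw": 1},{"rx": 0,"ry": 0,"rz": 0,"tx": 0,"ty": 0,"tz": 0,"jaw": 1}], "force": 80}}

```text
t: 5.03
tcp_pos: [0.5214, -0.3532, 0.082]
ee_rot: [179.9, 0.0, 63.7]
ft_force: [-2.0, 0.3, 5.5]
opening: 0.201
grip_force: 78.4
```

>>> {"fn": "carry_out", "kwargs": {"commands": [{"rx": 0,"ry": 0,"rz": 0,"tx": 0,"ty": 0,"tz": -1,"jaw": 1},{"rx": 0,"ry": 0,"rz": 0,"tx": 0,"ty": 0,"tz": -3,"jaw": 1},{"rx": 0,"ry": 0,"rz": 0,"tx": 0,"ty": 0,"tz": -3,"jaw": 1},{"rx": 0,"ry": 0,"rz": 0,"tx": 0,"ty": 0,"tz": -3,"jaw": 1},{"rx": 0,"ry": 0,"rz": 0,"tx": 2.8,"ty": -1.1,"tz": 0,"jaw": 1},{"rx": 0,"ry": 0,"rz": 0,"tx": 2.8,"ty": -1.1,"tz": 0,"jaw": 1},{"rx": 0,"ry": 0,"rz": 0,"tx": 2.8,"ty": -1.1,"tz": 0,"jaw": 1},{"rx": 0,"ry": 0,"rz": 0,"tx": 2.8,"ty": -1.1,"tz": 0,"jaw": 1},{"rx": 0,"ry": 0,"rz": 0,"tx": 2.8,"ty": -1.1,"tz": 0,"jaw": 1},{"rx": 0,"ry": 0,"rz": 0,"tx": 2.8,"ty": -1.1,"tz": 0,"jaw": 1},{"rx": 0,"ry": 0,"rz": 0,"tx": 2.8,"ty": -1.1,"tz": 0,"jaw": 1},{"rx": 0,"ry": 0,"rz": 0,"tx": 2.8,"ty": -1.1,"tz": 0,"jaw": 1},{"rx": 0,"ry": 0,"rz": -0.1134,"tx": 0,"ty": 0,"tz": 0,"jaw": 1},{"rx": 0,"ry": 0,"rz": -0.1134,"tx": 0,"ty": 0,"tz": 0,"jaw": 1},{"rx": 0,"ry": 0,"rz": -0.1134,"tx": 0,"ty": 0,"tz": 0,"jaw": 1},{"rx": 0,"ry": 0,"rz": -0.1134,"tx": 0,"ty": 0,"tz": 0,"jaw": 1},{"rx": 0,"ry": 0,"rz": -0.1134,"tx": 0,"ty": 0,"tz": 0,"jaw": 1},{"rx": 0,"ry": 0,"rz": 0,"tx": 0,"ty": 0,"tz": 0,"jaw": 1}]}}

```text
t: 6.53
tcp_pos: [0.5414, -0.1128, 0.1806]
ee_rot: [180.0, 0.0, 96.3]
ft_force: [0.3, -0.0, -0.9]
opening: 0.199
grip_force: 78.1
```

>>> {"fn": "carry_out", "kwargs": {"commands": [{"rx": 0,"ry": 0,"rz": 0,"tx": 0,"ty": 3,"tz": 0,"jaw": 1},{"rx": 0,"ry": 0,"rz": 0,"tx": 0,"ty": 3,"tz": 0,"jaw": 1},{"rx": 0,"ry": 0,"rz": 0,"tx": 0,"ty": 3,"tz": 0,"jaw": 1},{"rx": 0,"ry": 0,"rz": 0,"tx": 0,"ty": 3,"tz": 0,"jaw": 1},{"rx": 0,"ry": 0,"rz": 0,"tx": 0,"ty": 0,"tz": 0,"jaw": 1},{"rx": 0,"ry": 0,"rz": 0,"tx": 0,"ty": 0,"tz": 0,"jaw": 1}]}}

```text
t: 7.03
tcp_pos: [0.6616, -0.0998, 0.1799]
ee_rot: [-180.0, -0.0, 96.1]
ft_force: [-1.1, -0.6, -1.3]
opening: 0.201
grip_force: 78.9
```

Run:
```python
from h import *
to([.6624,-.1051,.160],[180,0,96.2])
save('wrist','w3',k=1.4)
c=cams.get_calibration('wrist'); import json; c['pose']=np.array(c['pose']).tolist(); json.dump(c,open('w3.json','w'))
```

```text
t 7.03 tcp [661.6 -99.8 179.9] rpy [-179.98   -0.     96.1 ] F [-1.1 -0.6 -1.3] open 0.201 grip 78.9
shift cm [-0.53  0.03  1.99] turn rad [-0.0003 -0.     -0.0017]
```

View pics/w3.png

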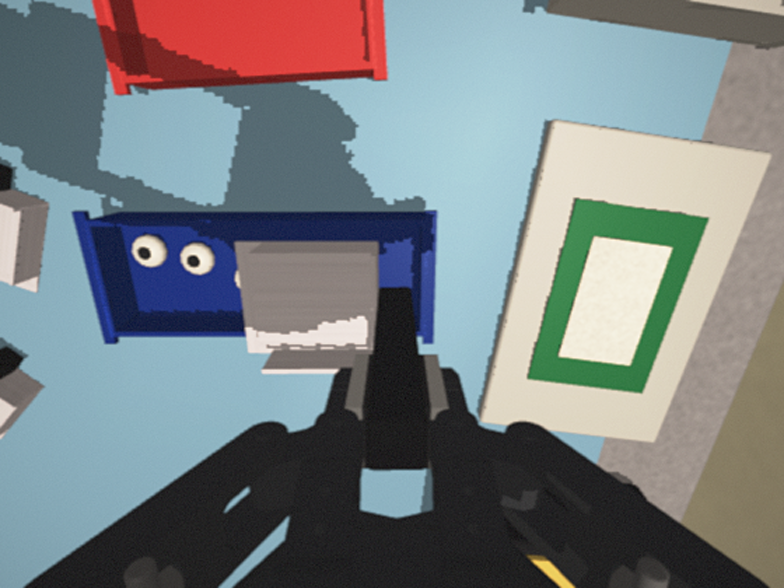

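The wrist view (1.4×) shows the bin's outer rim corners at (75,213), (437,211), (105,342) and (433,342). The scoop floor hangs above the bin. Compute the bin pose again and combine the two.

Run:
```python
from h import *
import json
c=json.load(open('w3.json'))
w=lambda u,v,z: px2w('wrist',(u+.5)/1.4-.5,(v+.5)/1.4-.5,z,c)[:2]*1000
nl,fl,nr,fr=w(75,213,.04),w(437,211,.04),w(105,342,.04),w(433,342,.04)
print(nl,fl,nr,fr)
ctr=(nl+fl+nr+fr)/4; ax=(fl+fr-nl-nr)/2; ay=(nl-nr+fl-fr)/2
print('ctr',ctr,'yaw x',np.degrees(np.arctan2(ax[1],ax[0])),'yaw y',np.degrees(np.arctan2(-ay[0],ay[1])),np.linalg.norm(ax),np.linalg.norm(ay))
print('n2,n3',w(199,257,.022),w(150,249,.022))
# scoop: lip corners, underside z = tcp z-.082
z=.180-.082+.001
a,b=w(235,242,z),w(250,353,z); print('lip',a,b,(a+b)/2)
```

```text
[443.22272389 -81.72109884] [682.28019597 -54.80614318] [ 452.02257844 -176.02973596] [ 692.53525312 -150.16895774]
ctr [ 567.51518786 -115.68148393] yaw x 6.280015601603103 yaw y 5.73684186872575 241.23266971705567 95.31310146501833
n2,n3 [ 515.73485527 -108.94425132] [ 480.54892553 -106.68915562]
lip [570.23675855 -74.67537075] [ 577.87631699 -140.67820931] [ 574.05653777 -107.67679003]
```

>>> {"fn": "carry_out", "kwargs": {"commands": [{"rx": 0,"ry": 0,"rz": 0,"tx": -0.35,"ty": 0,"tz": 0,"jaw": 1},{"rx": 0,"ry": 0,"rz": 0,"tx": 0,"ty": 0,"tz": 2,"jaw": 1},{"rx": 0,"ry": 0,"rz": 0,"tx": 0,"ty": 0,"tz": 2,"jaw": 1},{"rx": 0,"ry": 0,"rz": 0,"tx": 0,"ty": 0,"tz": 2,"jaw": 1},{"rx": 0,"ry": 0,"rz": 0,"tx": 0,"ty": 0,"tz": 1.5,"jaw": 1},{"rx": 0,"ry": 0,"rz": 0,"tx": 0,"ty": 0,"tz": 0.8,"jaw": 1},{"rx": 0,"ry": 0,"rz": 0,"tx": 0,"ty": 0,"tz": 0.4,"jaw": 1},{"rx": 0,"ry": 0,"rz": 0,"tx": 0,"ty": 0,"tz": 0,"jaw": 1},{"rx": 0,"ry": 0,"rz": 0,"tx": 0,"ty": 0,"tz": 0,"jaw": 1}]}}

```text
t: 7.83
tcp_pos: [0.6616, -0.1038, 0.0941]
ee_rot: [179.9, 0.0, 96.2]
ft_force: [-0.4, 1.0, -0.9]
opening: 0.195
grip_force: 78.8
```

>>> {"fn": "carry_out", "kwargs": {"commands": [{"rx": 0,"ry": 0,"rz": 0,"tx": 0,"ty": 0,"tz": 0.15,"jaw": 1},{"rx": 0,"ry": 0,"rz": 0,"tx": 0,"ty": 0,"tz": 0,"jaw": 1},{"rx": 0,"ry": 0,"rz": 0,"tx": 0,"ty": 0,"tz": 0,"jaw": 1}]}}

```text
t: 8.08
tcp_pos: [0.6618, -0.1037, 0.0927]
ee_rot: [179.9, 0.0, 96.2]
ft_force: [-0.0, -0.3, -2.0]
opening: 0.201
grip_force: 78.8
```

>>> {"fn": "carry_out", "kwargs": {"commands": [{"rx": 0,"ry": 0,"rz": 0,"tx": 0,"ty": 0,"tz": 0.15,"jaw": 1},{"rx": 0,"ry": 0,"rz": 0,"tx": 0,"ty": 0,"tz": 0,"jaw": 1},{"rx": 0,"ry": 0,"rz": 0,"tx": 0,"ty": 0,"tz": 0,"jaw": 1}]}}

```text
t: 8.33
tcp_pos: [0.661, -0.1035, 0.0903]
ee_rot: [-180.0, -0.0, 96.2]
ft_force: [0.1, 0.0, -0.9]
opening: 0.199
grip_force: 78.8
```

>>> {"fn": "carry_out", "kwargs": {"commands": [{"rx": 0,"ry": 0,"rz": 0,"tx": 0,"ty": 0,"tz": 0.1,"jaw": 1},{"rx": 0,"ry": 0,"rz": 0,"tx": 0,"ty": 0,"tz": 0,"jaw": 1},{"rx": 0,"ry": 0,"rz": 0,"tx": 0,"ty": 0,"tz": 0,"jaw": 1}]}}

```text
t: 8.58
tcp_pos: [0.6613, -0.1036, 0.09]
ee_rot: [180.0, 0.0, 96.2]
ft_force: [-0.8, -0.4, 2.2]
opening: 0.2
grip_force: 79.3
```

>>> {"fn": "carry_out", "kwargs": {"commands": [{"rx": -0.008,"ry": 0,"rz": 0,"tx": 0,"ty": 0,"tz": 0.03,"jaw": 1},{"rx": 0,"ry": 0,"rz": 0,"tx": 0,"ty": -0.5,"tz": 0,"jaw": 1},{"rx": 0,"ry": 0,"rz": 0,"tx": 0,"ty": -0.5,"tz": 0,"jaw": 1},{"rx": 0,"ry": 0,"rz": 0,"tx": 0,"ty": -0.5,"tz": 0,"jaw": 1},{"rx": 0,"ry": 0,"rz": 0,"tx": 0,"ty": -0.5,"tz": 0,"jaw": 1},{"rx": 0,"ry": 0,"rz": 0,"tx": 0,"ty": -0.5,"tz": 0,"jaw": 1},{"rx": 0,"ry": 0,"rz": 0,"tx": 0,"ty": -0.5,"tz": 0,"jaw": 1},{"rx": 0,"ry": 0,"rz": 0,"tx": 0,"ty": -0.5,"tz": 0,"jaw": 1},{"rx": 0,"ry": 0,"rz": 0,"tx": 0,"ty": -0.5,"tz": 0,"jaw": 1},{"rx": 0,"ry": 0,"rz": 0,"tx": 0,"ty": -0.5,"tz": 0,"jaw": 1},{"rx": 0,"ry": 0,"rz": 0,"tx": 0,"ty": -0.5,"tz": 0,"jaw": 1},{"rx": 0,"ry": 0,"rz": 0,"tx": 0,"ty": -0.5,"tz": 0,"jaw": 1},{"rx": 0,"ry": 0,"rz": 0,"tx": 0,"ty": -0.5,"tz": 0,"jaw": 1},{"rx": 0,"ry": 0,"rz": 0,"tx": 0,"ty": -0.5,"tz": 0,"jaw": 1},{"rx": 0,"ry": 0,"rz": 0,"tx": 0,"ty": -0.5,"tz": 0,"jaw": 1}]}}

```text
t: 9.83
tcp_pos: [0.5941, -0.1118, 0.0905]
ee_rot: [179.2, 0.1, 96.2]
ft_force: [4.3, -0.0, 7.4]
opening: 0.197
grip_force: 79.7
```

Run:
```python
from h import *
to([.661,-.1036,.0895],[180,0,96.2])
save('top','t2',crop=(285,100,385,225),k=4.5)
save('side','s2',crop=(280,180,430,280),k=4.5)
a=cv2.imread('pics/t2.png');b=cv2.imread('pics/s2.png')
b=cv2.resize(b,(400,267));a=cv2.resize(a,(400,500))
o=np.zeros((500,800,3),np.uint8);o[:,:400]=a;o[:267,400:]=b;cv2.imwrite('pics/v2.png',o)
```

```text
t 9.83 tcp [ 594.1 -111.8   90.5] rpy [1.7915e+02 1.2000e-01 9.6170e+01] F [ 4.3 -0.   7.4] open 0.197 grip 79.7
shift cm [0.1  6.73 0.2 ] turn rad [ 0.0148  0.0022 -0.0005]
```

View pics/v2.png

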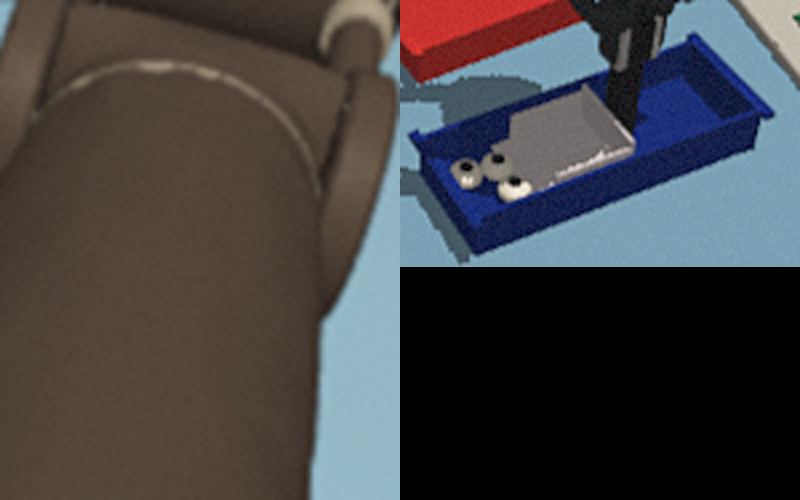

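The top view is blocked by the arm. The side view shows all three nuts ahead of the lip, at panel positions (466,173), (498,164) and (515,188). Continue towards the wall.

>>> {"fn": "carry_out", "kwargs": {"commands": [{"rx": 0,"ry": 0,"rz": 0,"tx": 0,"ty": -0.4,"tz": 0,"jaw": 1},{"rx": 0,"ry": 0,"rz": 0,"tx": 0,"ty": -0.4,"tz": 0,"jaw": 1},{"rx": 0,"ry": 0,"rz": 0,"tx": 0,"ty": -0.4,"tz": 0,"jaw": 1},{"rx": 0,"ry": 0,"rz": 0,"tx": 0,"ty": -0.4,"tz": 0,"jaw": 1},{"rx": 0,"ry": 0,"rz": 0,"tx": 0,"ty": -0.4,"tz": 0,"jaw": 1},{"rx": 0,"ry": 0,"rz": 0,"tx": 0,"ty": -0.4,"tz": 0,"jaw": 1},{"rx": 0,"ry": 0,"rz": 0,"tx": 0,"ty": -0.4,"tz": 0,"jaw": 1},{"rx": 0,"ry": 0,"rz": 0,"tx": 0,"ty": -0.4,"tz": 0,"jaw": 1},{"rx": 0,"ry": 0,"rz": 0,"tx": 0,"ty": -0.4,"tz": 0,"jaw": 1},{"rx": 0,"ry": 0,"rz": 0,"tx": 0,"ty": -0.4,"tz": 0,"jaw": 1},{"rx": 0,"ry": 0,"rz": 0,"tx": 0,"ty": -0.4,"tz": 0,"jaw": 1},{"rx": 0,"ry": 0,"rz": 0,"tx": 0,"ty": 0,"tz": 0,"jaw": 1}]}}

```text
t: 10.93
tcp_pos: [0.5507, -0.1169, 0.0905]
ee_rot: [179.1, 0.2, 96.2]
ft_force: [3.5, -1.0, 8.1]
opening: 0.203
grip_force: 79.8
```

Run:
```python
from h import *
to([.661,-.1036,.0895],[180,0,96.2])
save('side','s3',crop=(280,190,400,280),k=6)
```

```text
t 10.93 tcp [ 550.7 -116.9   90.5] rpy [1.7912e+02 1.7000e-01 9.6170e+01] F [ 3.5 -1.   8.1] open 0.203 grip 79.8
shift cm [ 0.14 11.11  0.27] turn rad [ 0.0154  0.003  -0.0006]
```

View pics/s3.png

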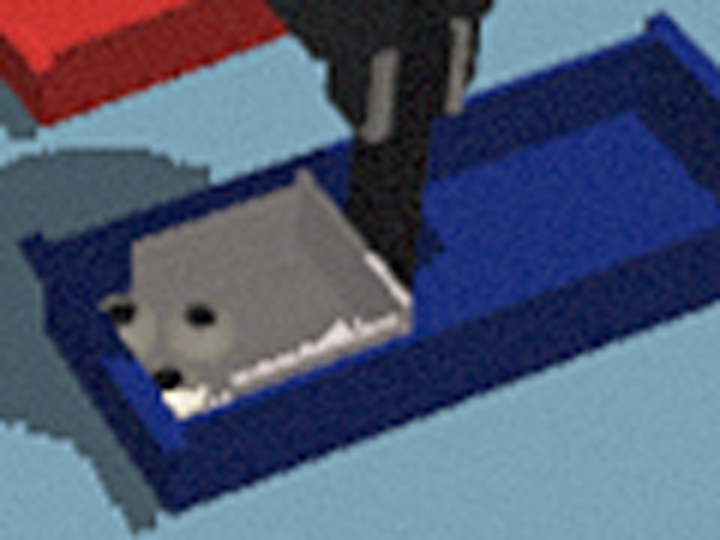

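All three nuts are riding onto the scoop floor, at (120,313), (200,315) and (165,380). About 11 mm to the wall remains.

>>> {"fn": "carry_out", "kwargs": {"commands": [{"rx": 0,"ry": 0,"rz": 0,"tx": 0,"ty": -0.3,"tz": 0,"jaw": 1},{"rx": 0,"ry": 0,"rz": 0,"tx": 0,"ty": -0.3,"tz": 0,"jaw": 1},{"rx": 0,"ry": 0,"rz": 0,"tx": 0,"ty": -0.2,"tz": 0,"jaw": 1},{"rx": 0,"ry": 0,"rz": 0,"tx": 0,"ty": 0,"tz": 0,"jaw": 1}]}}

```text
t: 11.32
tcp_pos: [0.5432, -0.1179, 0.0906]
ee_rot: [179.1, 0.2, 96.2]
ft_force: [3.5, -1.3, 7.3]
opening: 0.199
grip_force: 80.0
```

>>> {"fn": "carry_out", "kwargs": {"commands": [{"rx": 0,"ry": 0,"rz": 0,"tx": 0,"ty": -0.15,"tz": 0,"jaw": 1},{"rx": 0,"ry": 0,"rz": 0,"tx": 0,"ty": 0,"tz": 0,"jaw": 1}]}}

```text
t: 11.48
tcp_pos: [0.542, -0.1181, 0.0907]
ee_rot: [179.0, 0.2, 96.2]
ft_force: [5.4, -0.6, 7.3]
opening: 0.2
grip_force: 80.1
```

>>> {"fn": "carry_out", "kwargs": {"commands": [{"rx": 0,"ry": 0,"rz": 0,"tx": 0,"ty": -0.15,"tz": 0,"jaw": 1},{"rx": 0,"ry": 0,"rz": 0,"tx": 0,"ty": 0,"tz": 0,"jaw": 1}]}}

```text
t: 11.65
tcp_pos: [0.5415, -0.1181, 0.091]
ee_rot: [178.9, 0.2, 96.1]
ft_force: [6.4, 0.3, 8.0]
opening: 0.2
grip_force: 79.9
```

Contact with the wall is starting. Tilt back about the rear edge while lifting slightly.

>>> {"fn": "carry_out", "kwargs": {"commands": [{"rx": 0.04,"ry": 0,"rz": 0,"tx": 0,"ty": 0.33,"tz": -0.03,"jaw": 1},{"rx": 0.04,"ry": 0,"rz": 0,"tx": 0,"ty": 0.33,"tz": -0.05,"jaw": 1},{"rx": 0.04,"ry": 0,"rz": 0,"tx": 0,"ty": 0.33,"tz": -0.08,"jaw": 1},{"rx": 0.04,"ry": 0,"rz": 0,"tx": 0,"ty": 0.33,"tz": -0.08,"jaw": 1},{"rx": 0.04,"ry": 0,"rz": 0,"tx": 0,"ty": 0.33,"tz": -0.1,"jaw": 1},{"rx": 0.04,"ry": 0,"rz": 0,"tx": 0,"ty": 0.33,"tz": -0.1,"jaw": 1},{"rx": 0.04,"ry": 0,"rz": 0,"tx": 0,"ty": 0.33,"tz": -0.1,"jaw": 1},{"rx": 0.04,"ry": 0,"rz": 0,"tx": 0,"ty": 0.33,"tz": -0.1,"jaw": 1},{"rx": 0.04,"ry": 0,"rz": 0,"tx": 0,"ty": 0.33,"tz": -0.1,"jaw": 1},{"rx": 0,"ry": 0,"rz": 0,"tx": 0,"ty": 0,"tz": 0,"jaw": 1},{"rx": 0,"ry": 0,"rz": 0,"tx": 0,"ty": 0,"tz": 0,"jaw": 1}]}}

```text
t: 12.57
tcp_pos: [0.5657, -0.1135, 0.089]
ee_rot: [-159.7, -0.1, 96.2]
ft_force: [0.1, -0.0, -0.7]
opening: 0.202
grip_force: 79.3
```

Run:
```python
from h import *
to([.5415,-.1181,.25],[180,0,96.2])
save('side','s4',crop=(280,190,400,280),k=5)
```

```text
t 12.57 tcp [ 565.7 -113.5   89. ] rpy [-1.5967e+02 -6.0000e-02  9.6210e+01] F [ 0.1 -0.  -0.7] open 0.202 grip 79.3
shift cm [ -0.18  -7.9  -14.24] turn rad [-3.549e-01 -1.000e-03  3.000e-04]
```

View pics/s4.png

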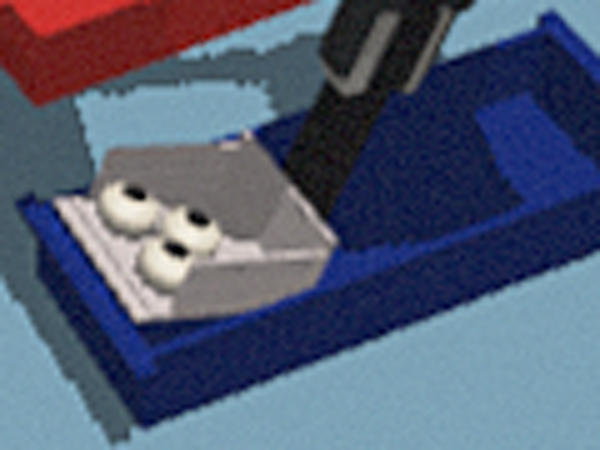

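All three nuts lie on the tilted-back scoop, at (130,207), (195,232) and (167,263). Lift and carry over the tray.

>>> {"fn": "carry_out", "kwargs": {"commands": [{"rx": 0,"ry": 0,"rz": 0,"tx": 0,"ty": -0.2,"tz": -0.55,"jaw": 1},{"rx": 0,"ry": 0,"rz": 0,"tx": 0,"ty": -0.35,"tz": -0.95,"jaw": 1},{"rx": 0,"ry": 0,"rz": 0,"tx": 0,"ty": -0.52,"tz": -1.41,"jaw": 1},{"rx": 0,"ry": 0,"rz": 0,"tx": 0,"ty": -0.52,"tz": -1.41,"jaw": 1},{"rx": 0,"ry": 0,"rz": 0,"tx": 0,"ty": -0.35,"tz": -0.95,"jaw": 1},{"rx": 0,"ry": 0,"rz": 0,"tx": 0,"ty": -0.2,"tz": -0.55,"jaw": 1},{"rx": 0,"ry": 0,"rz": 0,"tx": 0,"ty": 0,"tz": 0,"jaw": 1}]}}

```text
t: 13.2
tcp_pos: [0.5688, -0.1142, 0.1558]
ee_rot: [-160.1, 0.1, 96.2]
ft_force: [-0.3, 0.3, -2.1]
opening: 0.205
grip_force: 79.2
```

>>> {"fn": "carry_out", "kwargs": {"commands": [{"rx": 0,"ry": 0,"rz": 0,"tx": 0.45,"ty": 0.27,"tz": -0.1,"jaw": 1},{"rx": 0,"ry": 0,"rz": 0,"tx": 0.9,"ty": 0.53,"tz": -0.19,"jaw": 1},{"rx": 0,"ry": 0,"rz": 0,"tx": 1.36,"ty": 0.8,"tz": -0.29,"jaw": 1},{"rx": 0,"ry": 0,"rz": 0,"tx": 1.36,"ty": 0.8,"tz": -0.29,"jaw": 1},{"rx": 0,"ry": 0,"rz": 0,"tx": 1.36,"ty": 0.8,"tz": -0.29,"jaw": 1},{"rx": 0,"ry": 0,"rz": 0,"tx": 1.36,"ty": 0.8,"tz": -0.29,"jaw": 1},{"rx": 0,"ry": 0,"rz": 0,"tx": 1.36,"ty": 0.8,"tz": -0.29,"jaw": 1},{"rx": 0,"ry": 0,"rz": 0,"tx": 1.36,"ty": 0.8,"tz": -0.29,"jaw": 1},{"rx": 0,"ry": 0,"rz": 0,"tx": 1.36,"ty": 0.8,"tz": -0.29,"jaw": 1},{"rx": 0,"ry": 0,"rz": 0,"tx": 1.36,"ty": 0.8,"tz": -0.29,"jaw": 1},{"rx": 0,"ry": 0,"rz": 0,"tx": 1.36,"ty": 0.8,"tz": -0.29,"jaw": 1},{"rx": 0,"ry": 0,"rz": 0,"tx": 1.36,"ty": 0.8,"tz": -0.29,"jaw": 1},{"rx": 0,"ry": 0,"rz": 0,"tx": 1.36,"ty": 0.8,"tz": -0.29,"jaw": 1},{"rx": 0,"ry": 0,"rz": 0,"tx": 1.36,"ty": 0.8,"tz": -0.29,"jaw": 1},{"rx": 0,"ry": 0,"rz": 0,"tx": 1.36,"ty": 0.8,"tz": -0.29,"jaw": 1},{"rx": 0,"ry": 0,"rz": 0,"tx": 0.9,"ty": 0.53,"tz": -0.19,"jaw": 1},{"rx": 0,"ry": 0,"rz": 0,"tx": 0.45,"ty": 0.27,"tz": -0.1,"jaw": 1},{"rx": 0,"ry": 0,"rz": 0,"tx": 0,"ty": 0,"tz": 0,"jaw": 1}]}}

```text
t: 14.7
tcp_pos: [0.6725, 0.104, 0.152]
ee_rot: [-159.8, -0.0, 96.3]
ft_force: [-0.8, -1.0, -2.1]
opening: 0.2
grip_force: 79.2
```

Run:
```python
from h import *
to([.6632,.0889,.148],[-160,0,96.2])
save('side','s5')
im=cv2.imread('pics/s5_raw.png'); L=[w2px('side',[.5558,.0772,.10])]; print(L)
# count of bright blobs left in the nut bin / on the bench is checked in the saved picture later
# pour waypoints: lip fixed in plan
u=np.array([np.cos(np.radians(6.2)),np.sin(np.radians(6.2))]); Lp=np.array([.5558,.0772])
p,R,s=pose(); Rp=R; pp=p
for th,zl in((-10,.08),(0,.06),(15,.05),(30,.038),(45,.03)):
    t=np.radians(th); x=.085*np.cos(t)-.082*np.sin(t); z=.085*np.sin(t)+.082*np.cos(t)
    q=np.r_[Lp+x*u,zl+z]; Rq=Ro.from_euler('xyz',[180-th,0,96.2],degrees=True)
    print(th,np.round(q,4),'shift',np.round(Rp.inv().apply(q-pp)*100,2),'turn',np.round((Rp.inv()*Rq).as_rotvec(),3)); Rp,pp=Rq,q
```

```text
t 14.7 tcp [672.5 104.  152. ] rpy [-1.5984e+02 -1.0000e-02  9.6270e+01] F [-0.8 -1.  -2.1] open 0.2 grip 79.2
shift cm [-1.4  -0.88  0.75] turn rad [-0.0028  0.0003  0.0011]
[(np.float64(308.09550333998965), np.float64(144.56453641999283))]
-10 [0.6532 0.0878 0.146 ] shift [-1.3  -1.71  1.27] turn [-0.178  0.001  0.   ]
0 [0.6403 0.0864 0.142 ] shift [-0.   -1.21  0.62] turn [-0.175  0.     0.   ]
15 [0.6163 0.0838 0.1512] shift [ 0.   -2.41 -0.92] turn [-0.262  0.    -0.   ]
30 [0.5882 0.0807 0.1515] shift [ 0.   -2.72 -0.76] turn [-0.262  0.     0.   ]
45 [0.5579 0.0774 0.1481] shift [ 0.   -2.81 -1.23] turn [-0.262  0.     0.   ]
```

>>> {"fn": "carry_out", "kwargs": {"commands": [{"rx": -0.089,"ry": 0,"rz": 0,"tx": -0.65,"ty": -0.85,"tz": 0.63,"jaw": 1},{"rx": -0.089,"ry": 0,"rz": 0,"tx": -0.65,"ty": -0.85,"tz": 0.63,"jaw": 1},{"rx": -0.0875,"ry": 0,"rz": 0,"tx": 0,"ty": -0.6,"tz": 0.31,"jaw": 1},{"rx": -0.0875,"ry": 0,"rz": 0,"tx": 0,"ty": -0.6,"tz": 0.31,"jaw": 1},{"rx": -0.0655,"ry": 0,"rz": 0,"tx": 0,"ty": -0.6,"tz": -0.23,"jaw": 1},{"rx": -0.0655,"ry": 0,"rz": 0,"tx": 0,"ty": -0.6,"tz": -0.23,"jaw": 1},{"rx": -0.0655,"ry": 0,"rz": 0,"tx": 0,"ty": -0.6,"tz": -0.23,"jaw": 1},{"rx": -0.0655,"ry": 0,"rz": 0,"tx": 0,"ty": -0.6,"tz": -0.23,"jaw": 1},{"rx": -0.0655,"ry": 0,"rz": 0,"tx": 0,"ty": -0.68,"tz": -0.19,"jaw": 1},{"rx": -0.0655,"ry": 0,"rz": 0,"tx": 0,"ty": -0.68,"tz": -0.19,"jaw": 1},{"rx": -0.0655,"ry": 0,"rz": 0,"tx": 0,"ty": -0.68,"tz": -0.19,"jaw": 1},{"rx": -0.0655,"ry": 0,"rz": 0,"tx": 0,"ty": -0.68,"tz": -0.19,"jaw": 1},{"rx": -0.0655,"ry": 0,"rz": 0,"tx": 0,"ty": -0.7,"tz": -0.31,"jaw": 1},{"rx": -0.0655,"ry": 0,"rz": 0,"tx": 0,"ty": -0.7,"tz": -0.31,"jaw": 1},{"rx": -0.0655,"ry": 0,"rz": 0,"tx": 0,"ty": -0.7,"tz": -0.31,"jaw": 1},{"rx": -0.0655,"ry": 0,"rz": 0,"tx": 0,"ty": -0.7,"tz": -0.31,"jaw": 1},{"rx": 0,"ry": 0,"rz": 0,"tx": 0,"ty": 0,"tz": 0,"jaw": 1},{"rx": 0,"ry": 0,"rz": 0,"tx": 0,"ty": 0,"tz": 0,"jaw": 1},{"rx": 0,"ry": 0,"rz": 0,"tx": 0,"ty": 0,"tz": 0,"jaw": 1},{"rx": 0,"ry": 0,"rz": 0,"tx": 0,"ty": 0,"tz": 0,"jaw": 1}]}}

```text
t: 16.42
tcp_pos: [0.5718, 0.0856, 0.1439]
ee_rot: [140.8, -1.0, 97.1]
ft_force: [-0.1, -0.3, -1.0]
opening: 0.203
grip_force: 79.6
```

Run:
```python
from h import *
to([.5579,.0774,.20],[135,0,96.2])
save('side','s6')
im=cv2.imread('pics/s6_raw.png').astype(int)
# white nuts: bright low-saturation blobs within the tray region of the side view
m=((im.min(2)>120)&(im.max(2)-im.min(2)<50)).astype(np.uint8)
P=[w2px('side',p) for p in([.455,.128,.035],[.616,.156,.035],[.636,.021,.035],[.476,-.003,.035])]
k=np.zeros_like(m); cv2.fillConvexPoly(k,np.int32(P),1)
n,_,st,ce=cv2.connectedComponentsWithStats(m*k); print(st[1:,4],ce[1:].round())
P=np.int32(P); x0,y0=P.min(0)-30;x1,y1=P.max(0)+30
print(x0,y0,x1,y1)
o=im[y0:y1,x0:x1].astype(np.uint8); cv2.imwrite('pics/s6c.png',cv2.resize(o,None,fx=4,fy=4,interpolation=cv2.INTER_CUBIC)); print(o.shape)
```

```text
t 16.42 tcp [571.8  85.6 143.9] rpy [140.77  -0.96  97.09] F [-0.1 -0.3 -1. ] open 0.203 grip 79.6
shift cm [-0.55  2.4  -5.29] turn rad [-0.1009 -0.0229  0.0002]
[  6  86  36 159   1   2   1   2   2  18  53  68] [[298. 150.]
 [307. 155.]
 [278. 158.]
 [314. 165.]
 [332. 158.]
 [328. 160.]
 [326. 163.]
 [322. 166.]
 [320. 170.]
 [286. 175.]
 [301. 179.]
 [294. 187.]]
225 113 382 231
(118, 157, 3)
```

The measured weight fell from 2.1 N to 1.0 N, so the scoop is probably empty. Lift clear, level out, then look.

>>> {"fn": "carry_out", "kwargs": {"commands": [{"rx": 0,"ry": 0,"rz": 0,"tx": 0,"ty": 1.0,"tz": -1.24,"jaw": 1},{"rx": 0,"ry": 0,"rz": 0,"tx": 0,"ty": 1.0,"tz": -1.24,"jaw": 1},{"rx": 0,"ry": 0,"rz": 0,"tx": 0,"ty": 1.0,"tz": -1.24,"jaw": 1},{"rx": 0,"ry": 0,"rz": 0,"tx": 0,"ty": 1.0,"tz": -1.24,"jaw": 1},{"rx": 0,"ry": 0,"rz": 0,"tx": 0,"ty": 1.0,"tz": -1.24,"jaw": 1},{"rx": 0,"ry": 0,"rz": 0,"tx": 0,"ty": 1.0,"tz": -1.24,"jaw": 1},{"rx": 0.098,"ry": 0,"rz": 0,"tx": 0,"ty": 0,"tz": 0,"jaw": 1},{"rx": 0.098,"ry": 0,"rz": 0,"tx": 0,"ty": 0,"tz": 0,"jaw": 1},{"rx": 0.098,"ry": 0,"rz": 0,"tx": 0,"ty": 0,"tz": 0,"jaw": 1},{"rx": 0.098,"ry": 0,"rz": 0,"tx": 0,"ty": 0,"tz": 0,"jaw": 1},{"rx": 0.098,"ry": 0,"rz": 0,"tx": 0,"ty": 0,"tz": 0,"jaw": 1},{"rx": 0.098,"ry": 0,"rz": 0,"tx": 0,"ty": 0,"tz": 0,"jaw": 1},{"rx": 0.098,"ry": 0,"rz": 0,"tx": 0,"ty": 0,"tz": 0,"jaw": 1},{"rx": 0,"ry": 0,"rz": 0,"tx": 0,"ty": 0,"tz": 0,"jaw": 1},{"rx": 0,"ry": 0,"rz": 0,"tx": 0,"ty": 0,"tz": 0,"jaw": 1}]}}

```text
t: 17.72
tcp_pos: [0.572, 0.084, 0.2374]
ee_rot: [-180.0, -0.9, 97.1]
ft_force: [-0.8, 0.1, -1.5]
opening: 0.202
grip_force: 79.6
```

Run:
```python
from h import *
to([.5205,-.3525,.20],[180,0,63.7])
save('side','s7'); save('top','t7')
im=cv2.imread('pics/s7_raw.png').astype(int)
def blobs(Q,name='side'):
    m=((im.min(2)>110)&(im.max(2)-im.min(2)<60)).astype(np.uint8); k=np.zeros_like(m)
    cv2.fillConvexPoly(k,np.int32([w2px(name,q) for q in Q]),1)
    n,_,st,ce=cv2.connectedComponentsWithStats(m*k)
    return [(a,c.round().tolist(),np.round(px2w(name,*c,.02)[:2]*1000).tolist()) for a,c in zip(st[1:,4],ce[1:]) if a>8]
print('tray',blobs([[.455,.128,.02],[.616,.156,.02],[.636,.021,.02],[.476,-.003,.02]]))
print('bin',blobs([[.443,-.082,.02],[.683,-.056,.02],[.692,-.151,.02],[.454,-.177,.02]]))
```

```text
t 17.72 tcp [572.   84.  237.4] rpy [-179.95   -0.94   97.06] F [-0.8  0.1 -1.5] open 0.202 grip 79.6
shift cm [-42.74 -10.48   3.05] turn rad [-0.0056 -0.0158  0.5823]
tray [(np.int32(46), [286.0, 175.0], [511.0, 91.0]), (np.int32(44), [301.0, 179.0], [538.0, 67.0]), (np.int32(74), [294.0, 187.0], [515.0, 49.0])]
bin [(np.int32(13), [285.0, 238.0], [445.0, -86.0])]
```

The side-view blobs give three white nuts inside the tray, at pixels (286,175), (301,179) and (294,187), and none left in the bin. Carry the scoop back to its free spot.

>>> {"fn": "carry_out", "kwargs": {"commands": [{"rx": 0,"ry": -0.0164,"rz": 0,"tx": -1.5,"ty": -0.37,"tz": 0,"jaw": 1},{"rx": 0,"ry": 0,"rz": 0,"tx": -3.05,"ty": -0.75,"tz": 0,"jaw": 1},{"rx": 0,"ry": 0,"rz": 0,"tx": -3.05,"ty": -0.75,"tz": 0,"jaw": 1},{"rx": 0,"ry": 0,"rz": 0,"tx": -3.05,"ty": -0.75,"tz": 0,"jaw": 1},{"rx": 0,"ry": 0,"rz": 0,"tx": -3.05,"ty": -0.75,"tz": 0,"jaw": 1},{"rx": 0,"ry": 0,"rz": 0,"tx": -3.05,"ty": -0.75,"tz": 0,"jaw": 1},{"rx": 0,"ry": 0,"rz": 0,"tx": -3.05,"ty": -0.75,"tz": 0,"jaw": 1},{"rx": 0,"ry": 0,"rz": 0,"tx": -3.05,"ty": -0.75,"tz": 0,"jaw": 1},{"rx": 0,"ry": 0,"rz": 0,"tx": -3.05,"ty": -0.75,"tz": 0,"jaw": 1},{"rx": 0,"ry": 0,"rz": 0,"tx": -3.05,"ty": -0.75,"tz": 0,"jaw": 1},{"rx": 0,"ry": 0,"rz": 0,"tx": -3.05,"ty": -0.75,"tz": 0,"jaw": 1},{"rx": 0,"ry": 0,"rz": 0,"tx": -3.05,"ty": -0.75,"tz": 0,"jaw": 1},{"rx": 0,"ry": 0,"rz": 0,"tx": -3.05,"ty": -0.75,"tz": 0,"jaw": 1},{"rx": 0,"ry": 0,"rz": 0,"tx": -3.05,"ty": -0.75,"tz": 0,"jaw": 1},{"rx": 0,"ry": 0,"rz": 0,"tx": -1.5,"ty": -0.37,"tz": 0,"jaw": 1},{"rx": 0,"ry": 0,"rz": 0,"tx": 0,"ty": 0,"tz": 0,"jaw": 1}]}}

```text
t: 19.15
tcp_pos: [0.5175, -0.3556, 0.2381]
ee_rot: [-179.9, 0.1, 96.8]
ft_force: [0.8, 0.9, -1.2]
opening: 0.198
grip_force: 79.3
```

>>> {"fn": "carry_out", "kwargs": {"commands": [{"rx": 0,"ry": 0,"rz": 0.1165,"tx": 0,"ty": 0,"tz": 0,"jaw": 1},{"rx": 0,"ry": 0,"rz": 0.1165,"tx": 0,"ty": 0,"tz": 0,"jaw": 1},{"rx": 0,"ry": 0,"rz": 0.1165,"tx": 0,"ty": 0,"tz": 0,"jaw": 1},{"rx": 0,"ry": 0,"rz": 0.1165,"tx": 0,"ty": 0,"tz": 0,"jaw": 1},{"rx": 0,"ry": 0,"rz": 0.1165,"tx": 0,"ty": 0,"tz": 0,"jaw": 1},{"rx": 0,"ry": 0,"rz": 0,"tx": 0,"ty": 0,"tz": 0,"jaw": 1}]}}

```text
t: 19.65
tcp_pos: [0.5189, -0.3504, 0.2378]
ee_rot: [-179.8, -0.0, 63.6]
ft_force: [0.4, -0.1, -1.2]
opening: 0.204
grip_force: 79.5
```

Run:
```python
from h import *
to([.5205,-.3525,.083],[180,0,63.7])
save('wrist','w8'); save('side','s8')
a=cv2.imread('pics/w8_raw.png'); b=cv2.imread('pics/s8_raw.png')
o=np.zeros((600,800,3),np.uint8); o[:300,:400]=cv2.resize(a,(400,300)); o[:300,400:]=cv2.resize(b,(400,300))
o[300:,:400]=cv2.resize(b[130:235,225:365],(400,300),interpolation=cv2.INTER_CUBIC); o[300:,400:]=cv2.resize(b[220:385,260:480],(400,300),interpolation=cv2.INTER_CUBIC)
cv2.imwrite('pics/v8.png',o)
```

```text
t 19.65 tcp [ 518.9 -350.4  237.8] rpy [-1.7985e+02 -2.0000e-02  6.3650e+01] F [ 0.4 -0.1 -1.2] open 0.204 grip 79.5
shift cm [-0.13  0.28 15.47] turn rad [-0.0027 -0.0003 -0.0009]
```

View pics/v8.png

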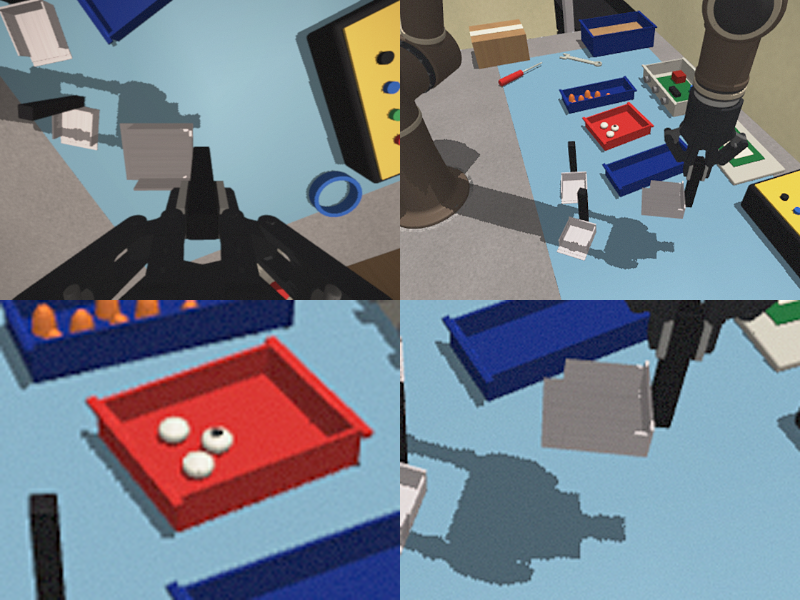

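The three nuts lie in the red tray (lower-left panel, (173,430), (217,438) and (198,464)). The scoop is empty and upright in the grip, over clear bench. Lower it.

>>> {"fn": "carry_out", "kwargs": {"commands": [{"rx": 0,"ry": 0,"rz": 0,"tx": 0,"ty": 0,"tz": 2,"jaw": 1},{"rx": 0,"ry": 0,"rz": 0,"tx": 0,"ty": 0,"tz": 2.5,"jaw": 1},{"rx": 0,"ry": 0,"rz": 0,"tx": 0,"ty": 0,"tz": 2.5,"jaw": 1},{"rx": 0,"ry": 0,"rz": 0,"tx": 0,"ty": 0,"tz": 2.5,"jaw": 1},{"rx": 0,"ry": 0,"rz": 0,"tx": 0,"ty": 0,"tz": 2.5,"jaw": 1},{"rx": 0,"ry": 0,"rz": 0,"tx": 0,"ty": 0,"tz": 1.5,"jaw": 1},{"rx": 0,"ry": 0,"rz": 0,"tx": 0,"ty": 0,"tz": 1,"jaw": 1},{"rx": 0,"ry": 0,"rz": 0,"tx": 0,"ty": 0,"tz": 0.5,"jaw": 1},{"rx": 0,"ry": 0,"rz": 0,"tx": 0,"ty": 0,"tz": 0.1,"jaw": 1},{"rx": 0,"ry": 0,"rz": 0,"tx": 0,"ty": 0,"tz": 0.1,"jaw": 1},{"rx": 0,"ry": 0,"rz": 0,"tx": 0,"ty": 0,"tz": 0,"jaw": 1},{"rx": 0,"ry": 0,"rz": 0,"tx": 0,"ty": 0,"tz": 0,"jaw": 1}]}}

```text
t: 20.75
tcp_pos: [0.5201, -0.3526, 0.0871]
ee_rot: [180.0, 0.0, 63.7]
ft_force: [-1.6, -0.5, -1.7]
opening: 0.202
grip_force: 79.5
```

>>> {"fn": "carry_out", "kwargs": {"commands": [{"rx": 0,"ry": 0,"rz": 0,"tx": 0,"ty": 0,"tz": 0.1,"jaw": 1},{"rx": 0,"ry": 0,"rz": 0,"tx": 0,"ty": 0,"tz": 0,"jaw": 1},{"rx": 0,"ry": 0,"rz": 0,"tx": 0,"ty": 0,"tz": 0,"jaw": 1}]}}

```text
t: 21.0
tcp_pos: [0.5193, -0.352, 0.0851]
ee_rot: [-179.9, 0.0, 63.7]
ft_force: [0.7, 0.8, -1.2]
opening: 0.198
grip_force: 79.5
```

>>> {"fn": "carry_out", "kwargs": {"commands": [{"rx": 0,"ry": 0,"rz": 0,"tx": 0,"ty": 0,"tz": 0.15,"jaw": 1},{"rx": 0,"ry": 0,"rz": 0,"tx": 0,"ty": 0,"tz": 0,"jaw": 1},{"rx": 0,"ry": 0,"rz": 0,"tx": 0,"ty": 0,"tz": 0,"jaw": 1}]}}

```text
t: 21.25
tcp_pos: [0.519, -0.3518, 0.083]
ee_rot: [-179.8, 0.0, 63.7]
ft_force: [-0.0, 0.9, -2.1]
opening: 0.2
grip_force: 79.5
```

>>> {"fn": "carry_out", "kwargs": {"commands": [{"rx": 0,"ry": 0,"rz": 0,"tx": 0,"ty": 0,"tz": 0.1,"jaw": 1},{"rx": 0,"ry": 0,"rz": 0,"tx": 0,"ty": 0,"tz": 0,"jaw": 1},{"rx": 0,"ry": 0,"rz": 0,"tx": 0,"ty": 0,"tz": 0,"jaw": 1}]}}

```text
t: 21.5
tcp_pos: [0.5191, -0.3518, 0.082]
ee_rot: [-179.9, 0.0, 63.7]
ft_force: [-0.0, -0.9, -1.2]
opening: 0.195
grip_force: 79.6
```

>>> {"fn": "carry_out", "kwargs": {"commands": [{"rx": 0,"ry": 0,"rz": 0,"tx": 0,"ty": 0,"tz": 0.1,"jaw": 1},{"rx": 0,"ry": 0,"rz": 0,"tx": 0,"ty": 0,"tz": 0,"jaw": 1},{"rx": 0,"ry": 0,"rz": 0,"tx": 0,"ty": 0,"tz": 0,"jaw": 1}]}}

```text
t: 21.75
tcp_pos: [0.5193, -0.3519, 0.0819]
ee_rot: [-179.9, 0.0, 63.7]
ft_force: [-0.6, 2.1, 3.9]
opening: 0.2
grip_force: 80.2
```

>>> {"fn": "carry_out", "kwargs": {"commands": [{"rx": 0,"ry": 0,"rz": 0,"tx": 0,"ty": 0,"tz": 0.05,"jaw": 1},{"rx": 0,"ry": 0,"rz": 0,"tx": 0,"ty": 0,"tz": 0,"jaw": 1},{"rx": 0,"ry": 0,"rz": 0,"tx": 0,"ty": 0,"tz": 0,"jaw": 1}]}}

```text
t: 22.0
tcp_pos: [0.5193, -0.3519, 0.0819]
ee_rot: [-179.9, 0.0, 63.7]
ft_force: [-1.5, 2.2, 7.2]
opening: 0.203
grip_force: 80.7
```

The scoop is on the bench. Release gradually, then retreat straight up.

>>> {"fn": "carry_out", "kwargs": {"commands": [{"rx": 0,"ry": 0,"rz": 0,"tx": 0,"ty": 0,"tz": -0.05,"jaw": 1},{"rx": 0,"ry": 0,"rz": 0,"tx": 0,"ty": 0,"tz": 0,"jaw": 0.5},{"rx": 0,"ry": 0,"rz": 0,"tx": 0,"ty": 0,"tz": 0,"jaw": 0.3},{"rx": 0,"ry": 0,"rz": 0,"tx": 0,"ty": 0,"tz": 0,"jaw": 0},{"rx": 0,"ry": 0,"rz": 0,"tx": 0,"ty": 0,"tz": 0,"jaw": -0.5},{"rx": 0,"ry": 0,"rz": 0,"tx": 0,"ty": 0,"tz": 0,"jaw": -1},{"rx": 0,"ry": 0,"rz": 0,"tx": 0,"ty": 0,"tz": 0,"jaw": -1},{"rx": 0,"ry": 0,"rz": 0,"tx": 0,"ty": 0,"tz": 0,"jaw": -1},{"rx": 0,"ry": 0,"rz": 0,"tx": 0,"ty": 0,"tz": 0,"jaw": -1},{"rx": 0,"ry": 0,"rz": 0,"tx": 0,"ty": 0,"tz": 0,"jaw": -1}], "force": 20}}

```text
t: 22.83
tcp_pos: [0.5191, -0.3519, 0.0811]
ee_rot: [-179.9, 0.0, 63.7]
ft_force: [-0.5, 0.4, 1.4]
opening: 1.0
grip_force: 0.0
```

>>> {"fn": "carry_out", "kwargs": {"commands": [{"rx": 0,"ry": 0,"rz": 0,"tx": 0,"ty": 0,"tz": -1,"jaw": -1},{"rx": 0,"ry": 0,"rz": 0,"tx": 0,"ty": 0,"tz": -2,"jaw": -1},{"rx": 0,"ry": 0,"rz": 0,"tx": 0,"ty": 0,"tz": -3,"jaw": -1},{"rx": 0,"ry": 0,"rz": 0,"tx": 0,"ty": 0,"tz": -3,"jaw": -1},{"rx": 0,"ry": 0,"rz": 0,"tx": 0,"ty": 0,"tz": -3,"jaw": -1},{"rx": 0,"ry": 0,"rz": 0,"tx": 0,"ty": 0,"tz": -3,"jaw": -1},{"rx": 0,"ry": 0,"rz": 0,"tx": 0,"ty": 0,"tz": 0,"jaw": -1},{"rx": 0,"ry": 0,"rz": 0,"tx": 0,"ty": 0,"tz": 0,"jaw": -1}]}}

```text
t: 23.5
tcp_pos: [0.5211, -0.3532, 0.2352]
ee_rot: [179.7, 0.1, 63.7]
ft_force: [0.4, 0.1, -0.3]
opening: 1.0
grip_force: 0.0
```

Run:
```python
from h import *
to([.5205,-.3525,.083],[180,0,63.7])
save('wrist','w9')
im=cv2.imread('pics/w9_raw.png').astype(int)
# handle top expected where; check that it is dark there, and the floor bright
for n,p in (('top of handle',[.5193,-.3519,.125]),('scoop floor',[.473,-.328,.003]),('floor right',[.464,-.352,.003]),('off',[.55,-.40,.002])):
    u,v=w2px('wrist',p); print(n,round(u),round(v),im[round(v),round(u)] if 0<=v<420 and 0<=u<560 else None)
m=(im.max(2)<45).astype(np.uint8); m[262:]=0
n,_,st,ce=cv2.connectedComponentsWithStats(m)
print([(s.tolist(),c.round().tolist()) for s,c in zip(st[1:],ce[1:]) if s[4]>150])
```

```text
t 23.5 tcp [ 521.1 -353.2  235.2] rpy [1.7973e+02 9.0000e-02 6.3710e+01] F [ 0.4  0.1 -0.3] open 1.0 grip 0.0
shift cm [ 0.07 -0.15 15.22] turn rad [0.0046 0.0015 0.0002]
top of handle 282 205 [18 14 20]
scoop floor 241 173 [102 106 114]
floor right 244 192 [191 200 215]
off 320 196 [179 168 136]
[([426, 0, 123, 255, 10976], [479.0, 125.0]), ([525, 70, 23, 18, 327], [536.0, 79.0]), ([16, 132, 96, 35, 2061], [61.0, 148.0]), ([271, 166, 18, 43, 705], [280.0, 188.0])]
```

The handle blob, columns 271–289 and rows 166–209, ends at the expected top pixel (282,205), so the scoop stands upright and released. Handing in.

```bash
python3 -c "
from h import *
print(order.close_job())"
```

```text
the job is handed in; nothing more can be done
None
```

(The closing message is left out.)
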